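Clear the key-blank feeder and take off its empty magazine

TASK

Press the feeder's pedal down to its stop so that the last key blank is pushed out from under the magazine onto the outfeed, and let the pedal come back up. Then pinch the two side catches of the magazine fully in, lift the magazine straight up, well clear of the feeder (about a hand's breadth), and finish while still holding it upright and still there above its seat, catches pinched. Leave the other things on the bench alone.

Things in the scene. Friction and masses are not known exactly. Their poses are not given: they have to be found in the camera images.
- feeder: Low grey feeder block fixed to the bench, 210 (x) x 84 (y) mm, deck 30 mm high. Origin on the bench under the centre of the magazine seat; z up; pedal towards -x, open outfeed channel towards +x, ending at a stop at x = 121 mm. Seat rails 37 mm above the bench, guides to 49 mm; at each side (y = +-27 to +-39 mm) a dark ledge bracket, top 52.5 mm above the bench, holds down a catch hook.
- pedal_pad (a point): Where to press the pedal: centre of the ribbed top face of the aluminium paddle (84 x 60 x 8 mm), 70 mm from its hinge; moves with it. At rest about 63 mm above the bench, at about x = -142 mm in the feeder frame, the paddle rising 16 degrees to its free end; at the stop it is level and this point 44 mm above the bench.
- pedal (a joint): Pedal angle in rad: 0 at rest (up), 0.28 at its stop (down). A spring returns it; pressing at the pad takes about 3 N at first and 9 N at the stop. It drives a pusher that slides the blank out by 62 mm.
- magazine_grip (a point): Centre of the magazine at pinching height: midway between the thumb pads of its two side catches, 58 mm above its underside (95 mm above the bench when seated), 28 mm below its top. Each pad is 28 mm wide and 32 mm tall, centred at this height; outer faces 60 mm apart at rest, 48 mm when both are pinched in. Pinch along y (axes as the feeder's when seated).
- catch_left (a joint): Travel in m of the catch on the magazine's +y side: 0 out (latched), 0.006 pushed fully in; the hook clears its ledge beyond about 0.0035. Its spring takes about 2 N to start and 5 N fully in.
- catch_right (a joint): The same for the catch on the magazine's -y side.
- blank_mid (a point): Centre of the last key blank, a brass key-shaped piece 52 mm long, 22 mm wide, 5 mm thick, lying flat, at first hidden in the channel under the magazine (at about x = 0 in the feeder's frame); pushed out to about x = 61 mm.
- padlock: Brass padlock lying on the bench near the pedal, 68 x 40 x 20 mm. Bystander. Origin on its underside.
- screwdriver: Screwdriver 180 mm long lying at the near side of the bench, between the feeder and a green vise. Bystander.
- tray: Shallow aluminium tray of keys, 110 x 170 x 18 mm, on the right of the bench. Bystander.
- lock_core: Brass lock cylinder 32 mm long, 28 mm tall, near the middle of the bench. Bystander.
- oil: White oil bottle, 44 mm in diameter, 130 mm tall, at the far side, between the feeder and the vise. Bystander.
- brush: Brush 180 mm long lying on the left of the bench. Bystander.
- magazine: The magazine: upright, open-topped, empty grey plastic box, 64 (x) x 31 (y) x 86 mm tall, about 0.22 kg, with black sprung catches on its +y and -y sides. Origin at the centre of its underside. Hooks at the foot of the catches hold it in the feeder until both are pinched in.
There are look-alikes about, which are no part of the job. Of the things like the magazine, leave any that is blue or pink; of the rest the smaller one is meant.

How it is judged:
By the outcome, as a careful person would: the job done as asked, in the order asked, and still so for the second after the job is handed in, while the arm keeps its last pose, push and grip.
It also fails if it takes over 45 s, if anything falls off the work surface, if the arm or the gripper's body presses on something with over 40 N, if the wrist force passes 120 N, or if a joint passes its speed limit or range.

ROBOT

A 6-joint arm with a two-finger parallel gripper is mounted at the origin on the work surface. World frame = base frame: x ahead of the robot, y to its left, z up, the work surface at z = 0. Lengths are in m, angles in rad, forces in N, time in s.
With the tool pointing down it reaches from about 0.375 to 0.9 m from the base axis. Payload 3.1 kg.
Tool frame: the origin (TCP) lies midway between the tips of the shut fingers; the grasp point (between the pads) lies 19 mm behind it (env.grasp_offset is the distance from the TCP to the grasp point, in m); x points along the fingers, y is the direction in which the jaws open and shut, and the axes are right-handed (so a half turn about x gives the same grasp; the last joint's range is limited). The gripper opens to 85 mm and grips with 20 to 120 N. Pads are 22 mm wide; open, the fingers measure 114 mm over their backs; the gripper's body (76 mm by 85 mm) begins 54 mm behind the grasp point. The pads swing forward as they close: fully open they stand 13 mm farther back than shut.
Start: joints at [-1.407, 0.527, 1.433, -0, 1.181, -0.178], TCP at [0.21, -0.589, 0.231] pointing down, gripper open.
Joint ranges: [-3.08, 3.08], [-0.75, 2.2], [0.22, 2.44], [-1.43, 4.57], [0, 2.65], [-2.85, 2.85]. Speed limits (rad/s): [2.79, 2.79, 3.14, 3.14, 3.14, 3.14].

INTERFACE

Orientations are given as a unit quaternion [x, y, z, w].
In Python, from station import get_obs, eyes, env gives the robot as it stands.
- The arm moves only by the tool drive_tool, never from a script. Its argument "deltas" is text: rows parted by semicolons, each of 7 numbers parted by spaces: the shift along the world's x, y, z in cm, then the turn, a rotation vector about the world's x, y, z in degrees, then the finger opening in cm, from 0 to 8.54. A call has 1 to 5 rows; each row shifts and turns the pose as measured when the row begins; what a row does not reach is not made up. A row lasts 1/12 s, in which the tool goes at most 41.7 mm and 7.16 degrees, less where a joint would pass 70% of its speed; a pose out of reach is approached as far as the arm can. A call with a gripper value outside its range is refused whole. The fingers move at their own pace and stop on an object; the grip force is fixed at half the most. Time passes only in rows, so rows that do not move let the fingers close. It gives the time, the measured TCP pose, the force and the opening at its end, in the units of the state.
- get_obs(): the state, without advancing time (a new reading comes with each control period).
- eyes.capture(name): name is "scene" or "top" or "wrist"; returns the picture (400x640x3 uint8, red, green, blue); there is no depth.
- eyes.calibration(name): a dict with "fx", "fy", "cx", "cy" (pixels), "dist" ([k1, k2, p1, p2, k3] as OpenCV has them; the pictures are not rectified), "extrinsics" (4x4, takes a point from camera to world coordinates). Camera axes: x right, y down, z forward; pixel columns grow to the right and rows downward; lengths in m; the calibration is good to about 2 mm. A picture is of the moment at which its call begins: read the wrist's pose just before it. calibration takes no time and is no camera call; for the wrist camera it gives the pose at the moment of the call.
- env.job_done(): hands the job in, once; it reports no verdict.
The state is a dict: "time_s": time; "q": joint angles; "qd": joint speeds; "effort": joint torques, N m; "tcp_pos": TCP position; "eef_rot": TCP orientation; "ft_force": force on the tool from outside, world axes, zero at the start; "torque": the same for the moment, N m; "finger_gap": finger opening in m.
Only numpy, scipy, OpenCV 4.12 (cv2) and the standard library are available. Lean on these libraries where they do the work, as an engineer would, in place of code of your own. Each camera call takes 0.05 s, during which the arm holds its last target.

## Working session

There is one attempt and no reset: what is moved stays moved. The work goes in short steps, Python scripts to look and compute and a tool call to move; the robot and the scene stay as the last step left them, time stands still between calls to the robot, and variables do not carry over. Pictures are saved under pics/ and viewed, and the job is handed in when it is done.

Besides the shell and the picture viewer there is one more tool, called after "Emit:" as name(argument=value, ...) on one line, values as JSON. drive_tool: Moves the arm, as the interface text tells. Its arguments: {"type":"object","properties":{"deltas":{"type":"string"}},"required":["deltas"]}

```bash
mkdir -p pics; ls; python3 - <<'E'
from station import get_obs, eyes, env
import cv2
o=get_obs();print(o)
for n in("scene","top","wrist"):
    print(n,eyes.calibration(n))
    im=eyes.capture(n);cv2.imwrite(f"pics/{n}0.png",im[:,:,::-1])
E
```

```text
pics
{'time_s': 0.0, 'q': array([-1.40749142e+00,  5.28494597e-01,  1.43390276e+00,  2.18467930e-05,
        1.18141643e+00, -1.78502246e-01]), 'qd': array([-8.15507090e-04, -1.50733441e-04,  7.92532363e-05,  5.00402648e-04,
        6.47275508e-04,  7.07836126e-04]), 'effort': array([ 6.85419927e-04, -4.42354310e+01, -1.78023916e+01, -2.38272050e-04,
        8.35807063e-03, -1.69064997e-06]), 'tcp_pos': array([ 0.20940691, -0.58810931,  0.23031602]), 'eef_rot': array([ 0.69681847,  0.12104189, -0.69679225,  0.11947147]), 'ft_force': array([-0.3477112 , -0.48868943, -0.46127652]), 'torque': array([ 0.01275693, -0.03876061,  0.00637941]), 'finger_gap': 0.08542680958841148}
scene {'fx': 514.7121487637964, 'fy': 514.7121487637964, 'cx': 319.61521593045137, 'cy': 198.4783590669431, 'dist': array([-0.03327631,  0.        ,  0.        ,  0.        ,  0.        ]), 'extrinsics': array([[-0.82356432,  0.41734786, -0.38413874,  1.14811598],
       [ 0.56715799,  0.61613183, -0.54654677,  0.74328958],
       [ 0.00857998, -0.66798378, -0.74412637,  1.15957027],
       [ 0.        ,  0.        ,
[... 230 characters left out ...]
': array([[ 0.01587721, -0.99708455,  0.07463455,  0.50828341],
       [-0.99976838, -0.0147466 ,  0.01567545, -0.01931362],
       [-0.01452914, -0.07486615, -0.99708774,  1.32317485],
       [ 0.        ,  0.        ,  0.        ,  1.        ]])}
wrist {'fx': 347.13402994451224, 'fy': 347.13402994451224, 'cx': 325.3676947617972, 'cy': 196.20822273731187, 'dist': array([-0.02978216,  0.        ,  0.        ,  0.        ,  0.        ]), 'extrinsics': array([[ 0.33609266, -0.890515  , -0.30663459,  0.28893799],
       [-0.94182773, -0.31830044, -0.10791368, -0.5602649 ],
       [-0.00150317,  0.32506595, -0.94569015,  0.37249085],
       [ 0.        ,  0.        ,  0.        ,  1.        ]])}
```

View pics/scene0.png

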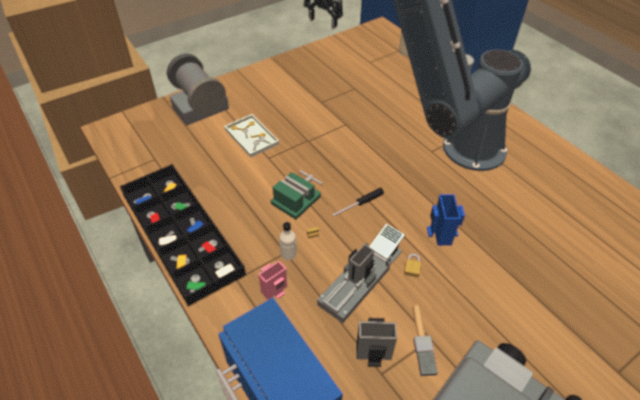

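View pics/top0.png

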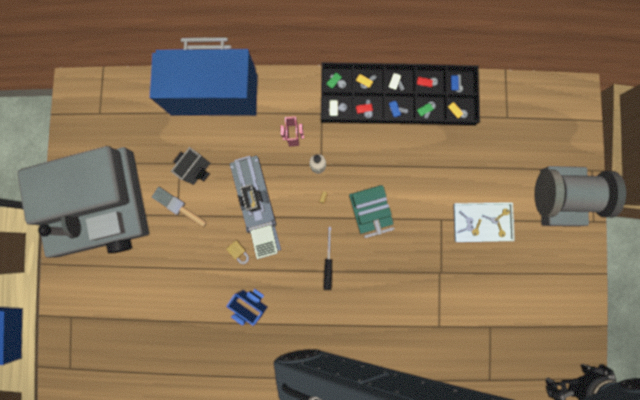

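View pics/wrist0.png

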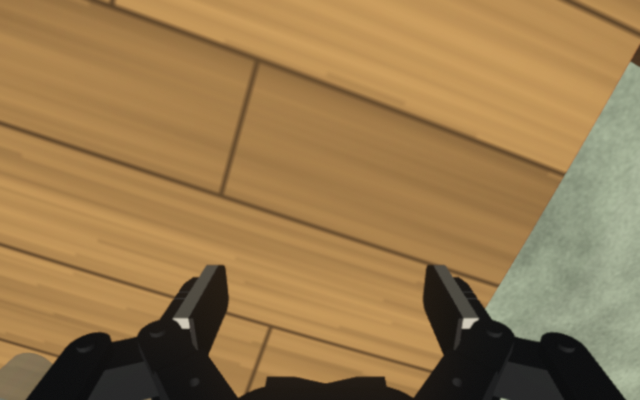

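The magazine candidates are the small dark-grey one in the feeder at top (249,201) / scene (361,263), a larger grey one at top (191,166) / scene (376,341), a blue one at top (247,307), and a pink one at top (291,131). By the description I want the smaller grey one in the feeder. I'll check it in a close crop.

```bash
cat > h.py <<'E'
import numpy as np, cv2
from station import get_obs, eyes, env
def ray(n,px,C=None):
    C=C or eyes.calibration(n)
    K=np.array([[C['fx'],0,C['cx']],[0,C['fy'],C['cy']],[0,0,1]])
    u=cv2.undistortPoints(np.array([[px]],float),K,C['dist'])[0,0]
    E=np.array(C['extrinsics']); return E[:3,3],E[:3,:3]@np.array([u[0],u[1],1.])
def onz(n,px,z,C=None):
    o,d=ray(n,px,C); return o+d*(z-o[2])/d[2]
def proj(n,P,C=None):
    C=C or eyes.calibration(n)
    K=np.array([[C['fx'],0,C['cx']],[0,C['fy'],C['cy']],[0,0,1]])
    E=np.linalg.inv(np.array(C['extrinsics']))
    return cv2.projectPoints(np.atleast_2d(P).astype(float),cv2.Rodrigues(E[:3,:3])[0],E[:3,3],K,C['dist'])[0][:,0]
def tri(rays):
    A=np.zeros((3,3));b=np.zeros(3)
    for o,d in rays:
        d=d/np.linalg.norm(d);M=np.eye(3)-np.outer(d,d);A+=M;b+=M@o
    p=np.linalg.solve(A,b)
    return p,[np.linalg.norm((np.eye(3)-np.outer(d,d)/(d@d))@(p-o)) for o,d in rays]
def crop(im,x0,y0,w,h,s,f):
    c=cv2.resize(im[y0:y0+h,x0:x0+w,::-1],None,fx=s,fy=s,interpolation=cv2.INTER_CUBIC)
    cv2.imwrite(f,c)
E
python3 - <<'E'
from h import *
a=cv2.imread('pics/top0.png')[:,:,::-1];crop(a,210,140,80,130,4.5,'pics/ctop.png')
a=cv2.imread('pics/scene0.png')[:,:,::-1];crop(a,310,210,110,110,5,'pics/cscene.png')
for p in[(249,201),(263,240),(244,165)]:print(p,onz('top',p,0.05))
E
```

```text
(249, 201) [0.62961073 0.20405721 0.05      ]
(263, 240) [0.52104991 0.16183    0.05      ]
(244, 165) [0.73165924 0.22132906 0.05      ]
```

View pics/ctop.png

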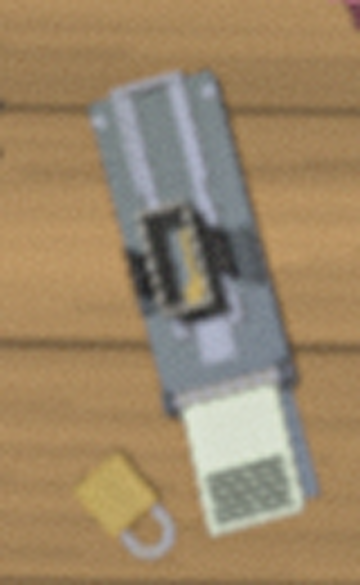

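View pics/cscene.png

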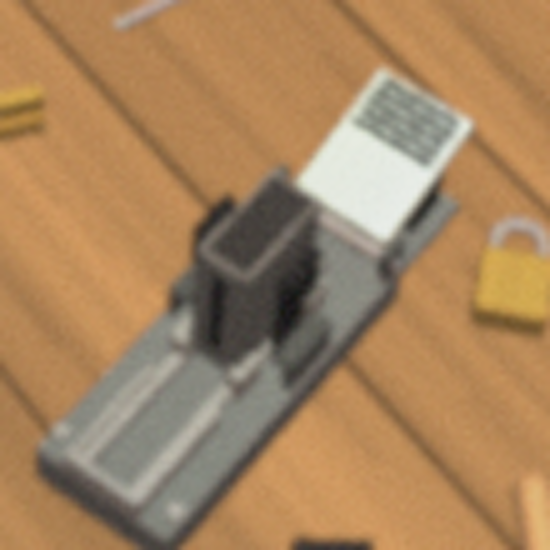

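The crops confirm it: the small dark-grey box sits in the feeder, with catches on its ±y sides and brass visible inside at about top (252,203). The pedal is at about top (263,242) and the padlock is on its +y side. Next I'll bring the wrist camera over.

```bash
python3 - <<'E'
from h import *
from scipy.spatial.transform import Rotation as R
o=get_obs();r=R.from_quat(o['eef_rot']).as_matrix();print(r.round(3))
E=eyes.calibration('wrist')['extrinsics'];print('cam in tool',(r.T@(E[:3,3]-o['tcp_pos'])).round(3),(r.T@E[:3,:3]).round(3))
# feeder yaw from top: deck right edge & left edge
T=lambda x,y:(210+x/4.5,140+y/4.5)
for a,b in[((92,110),(168,405)),((215,80),(292,375))]:
    A=onz('top',T(*a),.03);B=onz('top',T(*b),.03);print(A,B,np.degrees(np.arctan2(*(A-B)[1::-1])))
E
```

```text
[[-0.     0.335 -0.942]
 [ 0.002 -0.942 -0.335]
 [-1.    -0.002 -0.   ]]
cam in tool [-0.142  0.    -0.084] [[-0.    -0.325  0.946]
 [ 1.     0.001  0.001]
 [-0.001  0.946  0.325]]
[0.73640482 0.26449157 0.03      ] [0.54880733 0.21005835 0.03      ] 16.180594786036863
[0.75657942 0.18590583 0.03      ] [0.56898446 0.13197717 0.03      ] 16.03856318949134
```

Emit:
drive_tool(deltas="1.2 3.4 1 0 0 0 8.5;1.2 3.4 1 0 0 0 8.5;1.2 3.6 0.5 0 0 0 8.5;1.6 3.7 0.5 0 0 0 8.5;1.6 3.7 0.5 0 0 0 8.5")

```text
time_s: 0.57
tcp_pos: [0.2747, -0.4119, 0.2622]
eef_rot: [-0.697, -0.117, 0.698, -0.116]
ft_force: [1.2, 0.3, 0.2]
finger_gap: 0.0852
```

Emit:
drive_tool(deltas="1.6 3.7 0.5 0 0 0 8.5;1.6 3.7 0.5 0 0 0 8.5;1.6 3.7 0.5 0 0 0 8.5;1.6 3.7 0.5 0 0 0 8.5;1.6 3.7 0.5 0 0 0 8.5")

```text
time_s: 0.98
tcp_pos: [0.354, -0.2203, 0.287]
eef_rot: [-0.697, -0.116, 0.698, -0.114]
ft_force: [1.2, -0.6, 0.2]
finger_gap: 0.0851
```

Emit:
drive_tool(deltas="1.6 3.7 0 0 0 0 8.5;1.6 3.7 0 0 0 0 8.5;1.6 3.7 0 0 0 0 8.5;1.6 3.7 0 0 0 0 8.5;1.6 3.7 0 0 0 0 8.5")

```text
time_s: 1.4
tcp_pos: [0.4345, -0.0281, 0.2887]
eef_rot: [0.699, 0.114, -0.697, 0.114]
ft_force: [0.6, -0.1, -0.2]
finger_gap: 0.0852
```

Heading toward (0.56, 0.17, 0.28) with a −3.5° yaw correction, spread over rows.

Emit:
drive_tool(deltas="2.0 3.6 0 0 0 -1 8.5;2.0 3.6 0 0 0 -1 8.5;2.2 3.5 0 0 0 -1 8.5;2.4 3.3 0 0 0 0 8.5;2.4 3.3 0 0 0 0 8.5")

```text
time_s: 1.82
tcp_pos: [0.5408, 0.1509, 0.2884]
eef_rot: [-0.7, -0.096, 0.701, -0.096]
ft_force: [-0.3, -0.4, -0.4]
finger_gap: 0.0852
```

Emit:
drive_tool(deltas="1.8 2 0 0 0 0 8.5;0.2 0.5 0 0 0 0 8.5;0 0 0 0 0 0 8.5")

```text
time_s: 2.07
tcp_pos: [0.5646, 0.1848, 0.2869]
eef_rot: [0.701, 0.1, -0.7, 0.098]
ft_force: [0.2, 0.6, 0.8]
finger_gap: 0.0849
```

```bash
cat > shot.py <<'E'
import sys,pickle
from h import *
from scipy.spatial.transform import Rotation as R
o=get_obs();C=eyes.calibration('wrist');im=eyes.capture('wrist')
n=sys.argv[1];cv2.imwrite(f'pics/{n}.png',im[:,:,::-1]);pickle.dump(C,open(f'pics/{n}.pkl','wb'))
r=R.from_quat(o['eef_rot']).as_matrix()
print(o['time_s'],o['tcp_pos'],'jaw yaw',np.degrees(np.arctan2(r[1,1],r[0,1])),'x axis',r[:,0].round(4),o['ft_force'])
E
python3 shot.py w1
```

```text
2.0667 [0.56463606 0.18481324 0.28692682] jaw yaw -73.91787118574413 x axis [ 0.0014  0.0022 -1.    ] [0.18505767 0.6337314  0.84974783]
```

View pics/w1.png

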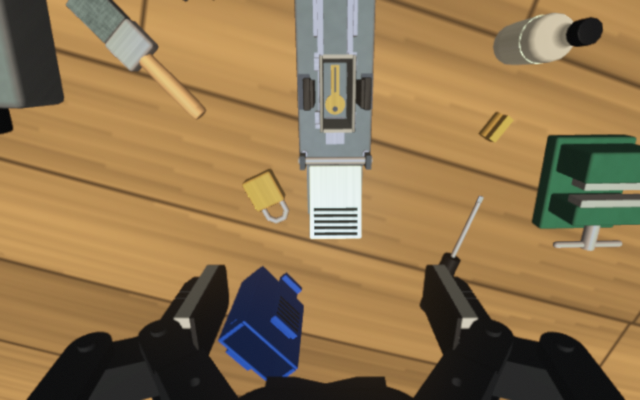

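View w1 shows the feeder upright in the image: the pedal paddle's free edge at (310–361, 238), the ribs at (335,222), the magazine top at (319–355, 55–131), and the catches at (308,92) and (365,92). I'll take a second view 10 cm along the feeder's +x.

Emit:
drive_tool(deltas="3.2 0.9 0 0 0 0 8.5;3.2 0.9 0 0 0 0 8.5;3.2 0.7 0 0 0 0 8.5;0 0 0 0 0 0 8.5")

```text
time_s: 2.45
tcp_pos: [0.654, 0.2036, 0.2841]
eef_rot: [-0.695, -0.097, 0.705, -0.097]
ft_force: [0.9, 0.4, 0.4]
finger_gap: 0.085
```

```bash
python3 shot.py w2;python3 - <<'E'
from h import *
for n,b in(('w1',(280,20,110,240)),('w2',(270,60,120,280))):
    a=cv2.imread(f'pics/{n}.png')[:,:,::-1];crop(a,*b,2.5 if n=='w1' else 2.1,f'pics/c{n}.png')
E
```

```text
2.45 [0.65400539 0.2036477  0.28409163] jaw yaw -74.1828134261087 x axis [-0.0141 -0.0024 -0.9999] [0.9194854  0.43387364 0.39635916]
```

View pics/w2.png

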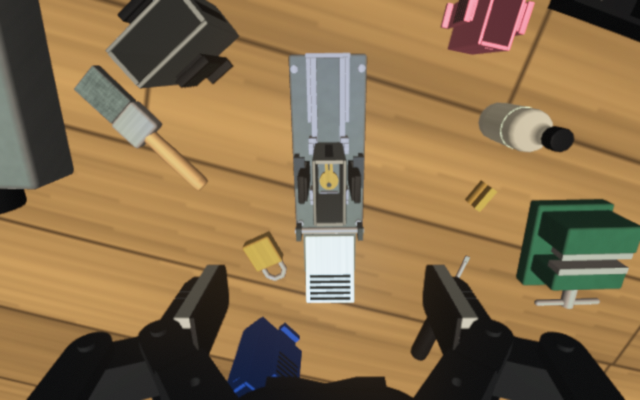

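View pics/cw1.png

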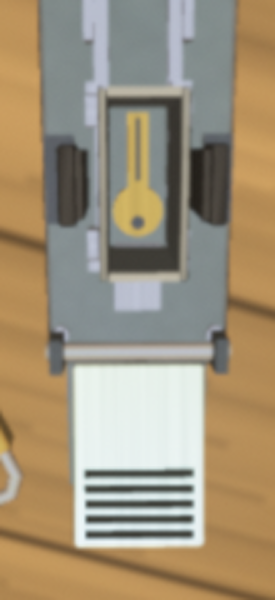

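View cw2.

View pics/cw2.png

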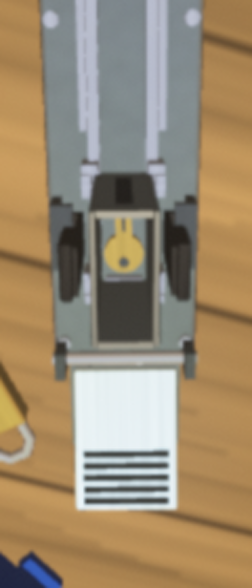

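```bash
cat > meas.py <<'E'
from h import *
import pickle
C1=pickle.load(open('pics/w1.pkl','rb'));C2=pickle.load(open('pics/w2.pkl','rb'))
a=lambda x,y:(280+x/2.5-.3,20+y/2.5-.3)
b=lambda x,y:(270+x/2.1-.25,60+y/2.1-.25)
F={'free+':((75,547),(75,510)),'free-':((204,545),(177,509)),
'rib1+':((85,472),(84,454)),'rib1-':((194,472),(169,453)),'rib5+':((85,535),(85,502)),'rib5-':((194,534),(169,500)),
'm1':((101,87),(91,212)),'m2':((190,86),(160,212)),'m3':((190,281),(160,345)),'m4':((102,280),(92,345))}
P={}
for k,(p,q) in F.items():
    P[k],e=tri([ray('w',a(*p),C1),ray('w',b(*q),C2)]);print(k,P[k].round(4),np.round(e,4))
m=np.mean([P[k] for k in('m1','m2','m3','m4')],0);print('mag top c',m)
f=(P['m1']+P['m2']-P['m3']-P['m4'])/2;print('yaw',np.degrees(np.arctan2(f[1],f[0])),np.linalg.norm(f),np.linalg.norm(P['m1']-P['m2']))
r=np.mean([P[k] for k in('rib1+','rib1-','rib5+','rib5-')],0);print('ribs',r)
d=r-m;print('pad from mag in yaw dir',np.hypot(d[0],d[1]),np.degrees(np.arctan2(-d[1],-d[0])))
E
python3 meas.py
```

```text
free+ [0.4717 0.1772 0.0667] [0.0003 0.0003]
free- [0.4902 0.1205 0.0686] [0. 0.]
rib1+ [0.5067 0.1817 0.0612] [0.0002 0.0002]
rib1- [0.5199 0.134  0.0595] [0.0001 0.0001]
rib5+ [0.4797 0.1738 0.068 ] [0.0004 0.0004]
rib5- [0.4929 0.126  0.0657] [0. 0.]
m1 [0.6618 0.2174 0.1228] [0.0001 0.0001]
m2 [0.6702 0.1894 0.1243] [0.0002 0.0002]
m3 [0.6087 0.1697 0.1178] [0.0003 0.0003]
m4 [0.6004 0.2    0.1184] [0.0003 0.0003]
mag top c [0.63526356 0.19411023 0.12084192]
yaw 16.7700880395552 0.06443252454027948 0.029224590154683983
ribs [0.499785   0.15390348 0.06359818]
pad from mag in yaw dir 0.14131886197401158 16.529610608844898
```

Pad at (0.500, 0.154, 0.0636), which agrees with the text to about 1 mm. The magazine axis is at (0.635, 0.194), top at 0.121, yaw about 16.4°. I'll move over the pedal with the fingers closing.

Emit:
drive_tool(deltas="-3.8 -1.2 0 0 0 0 0;-3.8 -1.2 -1 0 0 0 0;-3.8 -1.2 -1 0 0 0 0;-3.0 -1.0 -2 0 0 0 0;-0.8 -0.3 -2 0 0 0 0")

```text
time_s: 2.92
tcp_pos: [0.4894, 0.146, 0.2235]
eef_rot: [-0.694, -0.094, 0.707, -0.096]
ft_force: [-0.4, -0.3, -0.7]
finger_gap: 0.025
```

Emit:
drive_tool(deltas="0 0 -1 0 0 0 0;0 0 0 0 0 0 0")

```text
time_s: 3.08
tcp_pos: [0.4777, 0.1424, 0.2111]
eef_rot: [-0.69, -0.093, 0.712, -0.095]
ft_force: [0.4, -0.4, -0.1]
finger_gap: 0.0007
```

```bash
python3 shot.py w3
```

```text
3.0833 [0.47769762 0.14240579 0.2110641 ] jaw yaw -74.75487663799366 x axis [-0.0312 -0.0066 -0.9995] [ 0.41971515 -0.35959964 -0.08935133]
```

View pics/w3.png

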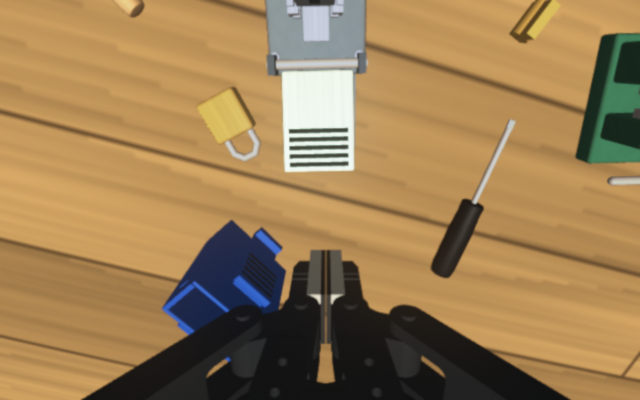

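Emit:
drive_tool(deltas="1.1 0.6 -1.5 0.4 -1.8 0.8 0;1.0 0.5 -3.5 0 0 0 0;0 0 -3.5 0 0 0 0;0 0 -2.5 0 0 0 0;0 0 -1 0 0 0 0")

```text
time_s: 3.55
tcp_pos: [0.5066, 0.1518, 0.0982]
eef_rot: [0.71, 0.097, -0.691, 0.098]
ft_force: [-0.4, -0.1, 0.2]
finger_gap: -0.0004
```

```bash
python3 shot.py w4
```

```text
3.55 [0.50664188 0.15182792 0.0981771 ] jaw yaw -74.10714943225699 x axis [ 0.0264  0.0017 -0.9997] [-0.38787626 -0.05477496  0.17421972]
```

View pics/w4.png

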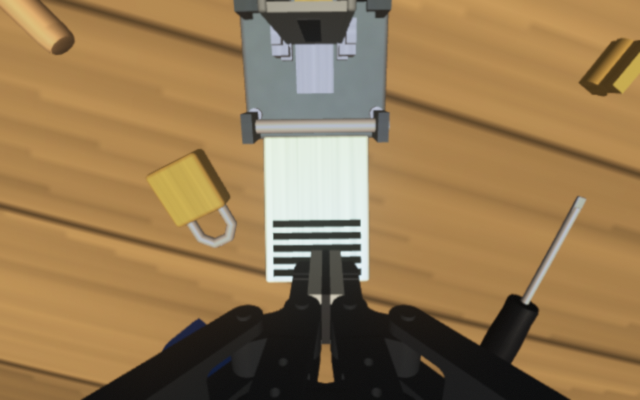

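Fingertips are over the ribs. Fixing the tilt and going down gently.

Emit:
drive_tool(deltas="-0.4 0.2 -1.2 0 1.5 0 0;-0.2 0 -1.0 0 0 0 0;0 0 -0.8 0 0 0 0;0 0 -0.5 0 0 0 0;0 0 -0.4 0 0 0 0")

```text
time_s: 4.02
tcp_pos: [0.5046, 0.1527, 0.0619]
eef_rot: [0.703, 0.098, -0.698, 0.097]
ft_force: [-1.5, -0.4, 5.2]
finger_gap: -0.0003
```

Emit:
drive_tool(deltas="-0.1 0 -0.4 0 0 0 0;-0.1 0 -0.4 0 0 0 0;-0.1 0 -0.4 0 0 0 0")

```text
time_s: 4.27
tcp_pos: [0.5026, 0.1521, 0.0523]
eef_rot: [0.704, 0.097, -0.697, 0.097]
ft_force: [-2.0, -0.5, 7.3]
finger_gap: 0.0
```

Emit:
drive_tool(deltas="0 0 -0.3 0 0 0 0;0 0 -0.2 0 0 0 0")

```text
time_s: 4.43
tcp_pos: [0.5021, 0.1519, 0.0487]
eef_rot: [0.704, 0.097, -0.697, 0.098]
ft_force: [-1.6, 0.3, 6.7]
finger_gap: 0.0004
```

Emit:
drive_tool(deltas="0 0 -0.3 0 0 0 0;0 0 -0.2 0 0 0 0")

```text
time_s: 4.6
tcp_pos: [0.5018, 0.1519, 0.0457]
eef_rot: [0.704, 0.097, -0.697, 0.098]
ft_force: [-2.4, -1.0, 8.4]
finger_gap: 0.0
```

Emit:
drive_tool(deltas="0 0 -0.2 0 0 0 0")

```text
time_s: 4.68
tcp_pos: [0.5018, 0.1518, 0.0447]
eef_rot: [0.704, 0.097, -0.697, 0.098]
ft_force: [-3.2, 0.0, 7.6]
finger_gap: 0.0005
```

Emit:
drive_tool(deltas="0 0 -0.2 0 0 0 0")

```text
time_s: 4.77
tcp_pos: [0.5017, 0.1518, 0.0439]
eef_rot: [0.704, 0.097, -0.696, 0.098]
ft_force: [-3.5, -0.6, 18.9]
finger_gap: 0.0001
```

Force has jumped to 19 N at z = 0.0439, so the pedal is at its stop. I'll hold one row, look, then release.

Emit:
drive_tool(deltas="0 0 -0.1 0 0 0 0;0 0 0 0 0 0 0")

```text
time_s: 4.93
tcp_pos: [0.5018, 0.1518, 0.0453]
eef_rot: [0.705, 0.097, -0.696, 0.098]
ft_force: [-1.4, -0.8, 7.2]
finger_gap: 0.0001
```

```bash
python3 shot.py w5; python3 - <<'E'
from h import *
a=eyes.capture('scene');crop(a,310,210,110,110,5,'pics/cscene2.png')
E
```

```text
4.9333 [0.50177955 0.15183334 0.04525317] jaw yaw -74.11508054291365 x axis [ 1.300e-02  9.000e-04 -9.999e-01] [-1.3934691  -0.79269892  7.24516233]
```

View pics/cscene2.png

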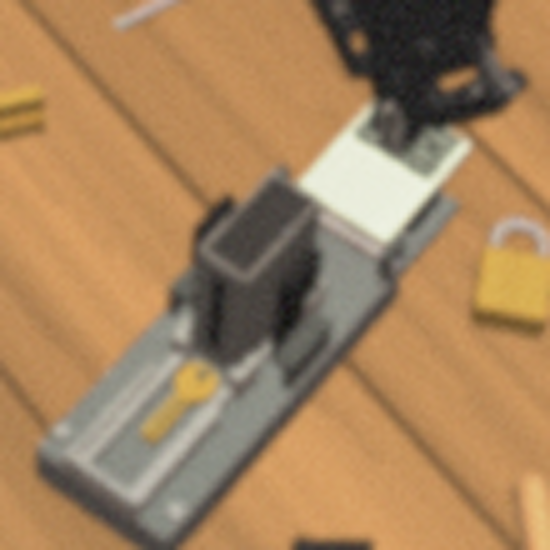

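View pics/w5.png

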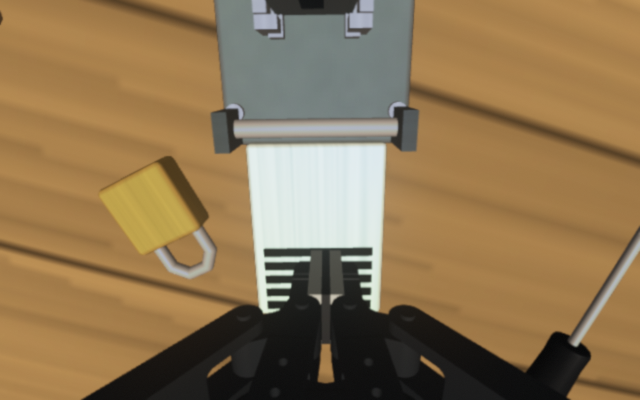

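The blank is out on the outfeed: head at crop (195,380), tip at (150,437). Pressing once more to be sure of the stop, then releasing.

```bash
python3 - <<'E'
from h import *
p=onz('scene',(310+173/5,210+408/5),.035);d=p[:2]-np.array([.6353,.1941]);y=np.radians(16.4)
print(p, d@[np.cos(y),np.sin(y)], d@[-np.sin(y),np.cos(y)])
E
```

```text
[0.69479407 0.21347657 0.035     ] 0.0625442988357042 0.00179057500832083
```

Emit:
drive_tool(deltas="0 0 -0.3 0 0 0 0;0 0 -0.2 0 0 0 0;0 0 -0.2 0 0 0 0")

```text
time_s: 5.28
tcp_pos: [0.5017, 0.1518, 0.044]
eef_rot: [0.706, 0.097, -0.695, 0.099]
ft_force: [-3.4, -1.4, 15.2]
finger_gap: 0.0003
```

The blank's centre is at feeder x ≈ 62 mm, fully out. Releasing the pedal slowly, then up.

Emit:
drive_tool(deltas="0 0 0.8 0 0 0 0;0 0 0.8 0 0 0 0;0 0 1 0 0 0 0;0 0 3 0 1 0 0;0 0 4 0 0 0 0")

```text
time_s: 5.7
tcp_pos: [0.4992, 0.1515, 0.1406]
eef_rot: [-0.697, -0.098, 0.704, -0.097]
ft_force: [1.0, 0.7, 0.1]
finger_gap: 0.0001
```

Emit:
drive_tool(deltas="0 0 4 0 0 0 8.5;1 0.3 4 0 0 0 8.5;3 0.9 1 0 0 0 8.5;3 0.9 0 0 0 0 8.5;1 0.3 0 0 0 0 8.5")

```text
time_s: 6.12
tcp_pos: [0.5801, 0.1759, 0.2484]
eef_rot: [0.701, 0.098, -0.699, 0.098]
ft_force: [-0.1, -0.9, 0.1]
finger_gap: 0.061
```

Emit:
drive_tool(deltas="0 0 0 0 0 0 8.5")

```text
time_s: 6.2
tcp_pos: [0.5827, 0.1764, 0.2502]
eef_rot: [0.703, 0.098, -0.697, 0.098]
ft_force: [-0.7, 0.2, -0.3]
finger_gap: 0.0723
```

```bash
python3 shot.py w6
```

```text
6.2 [0.5827209  0.17639488 0.25018502] jaw yaw -74.07837067496587 x axis [ 0.008   0.0016 -1.    ] [-0.67262297  0.18337627 -0.3222346 ]
```

View pics/w6.png

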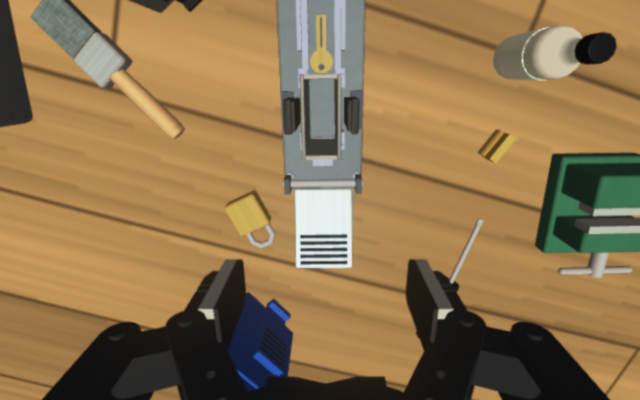

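```bash
python3 - <<'E'
from h import *
import pickle
C=pickle.load(open('pics/w6.pkl','rb'))
crop(cv2.imread('pics/w6.png')[:,:,::-1],265,55,120,225,2.6,'pics/cw6.png')
print(proj('w',[[.4717,.1772,.0667],[.4902,.1205,.0686],[.6618,.2174,.1228],[.6702,.1894,.1243],[.6087,.1697,.1178],[.6004,.2,.1184]],C)*1.0)
E
```

```text
[[295.60887657 267.72780584]
 [351.69681611 266.80877012]
 [300.96190288  74.41948832]
 [340.73458447  73.84789805]
 [341.79937571 158.44245183]
 [302.80131582 158.17227241]]
```

View pics/cw6.png

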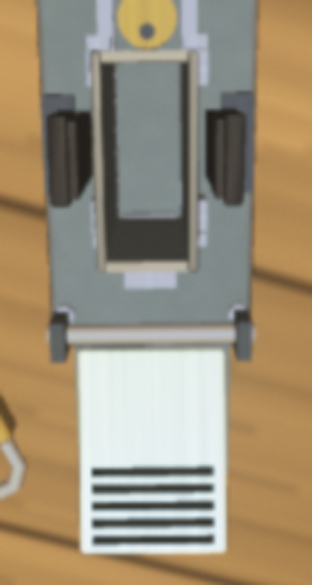

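The pedal is back at rest: its free edge matches the rest projection to within 0.7 px. The magazine corners also agree with the earlier fit. Moving over the magazine.

Emit:
drive_tool(deltas="2.7 0.9 0 0 0.4 0 8.5;2.2 0.7 -2 0 0 0 8.5;0.2 0.1 -2 0 0 0 8.5;0 0 -2 0 0 0 8.5;0 0 0 0 0 0 8.5")

```text
time_s: 6.67
tcp_pos: [0.6246, 0.1919, 0.1869]
eef_rot: [-0.696, -0.098, 0.705, -0.098]
ft_force: [-0.8, 0.7, -1.6]
finger_gap: 0.085
```

```bash
python3 shot.py w7
```

```text
6.6667 [0.62464971 0.19190963 0.18693418] jaw yaw -74.07137668825595 x axis [-0.0134 -0.0011 -0.9999] [-0.81542965  0.72480208 -1.55930281]
```

View pics/w7.png

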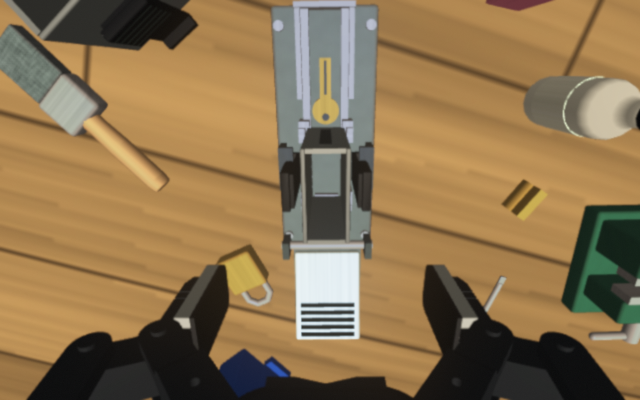

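Emit:
drive_tool(deltas="0.6 0.1 -1 0 -0.8 0 8.5;0.4 0.1 -1 0 0 0 8.5;0 0 -0.5 0 0 0 8.5;0 0 0 0 0 0 8.5")

```text
time_s: 7.05
tcp_pos: [0.6337, 0.1935, 0.1662]
eef_rot: [0.701, 0.097, -0.699, 0.098]
ft_force: [1.2, -0.4, 1.2]
finger_gap: 0.0851
```

```bash
python3 shot.py w8
```

```text
7.05 [0.63371293 0.1934646  0.16616097] jaw yaw -74.07671451722105 x axis [ 0.0029 -0.0011 -1.    ] [ 1.18537327 -0.3995791   1.15194661]
```

View pics/w8.png

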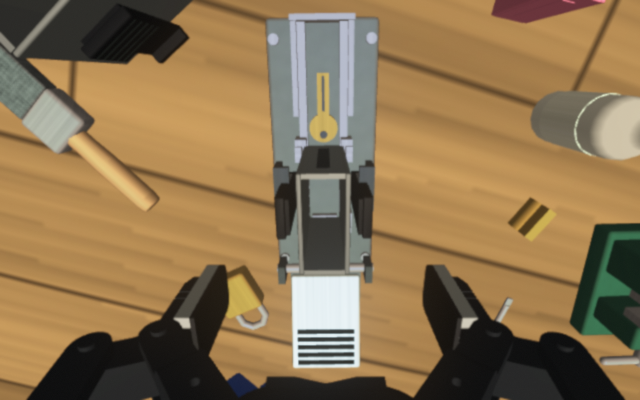

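Emit:
drive_tool(deltas="0.1 0.1 -2 0 0 0 8.5;0 0 -2 0 0 0 8.5;0 0 -2 0 0 0 8.5;0 0 -1.5 0 0 0 8.5;0 0 -0.5 0 0 0 8.5")

```text
time_s: 7.52
tcp_pos: [0.6392, 0.195, 0.0926]
eef_rot: [0.707, 0.097, -0.694, 0.099]
ft_force: [0.3, -0.2, -0.1]
finger_gap: 0.0851
```

```bash
python3 shot.py w9
```

```text
7.5167 [0.6392103  0.19504204 0.09261196] jaw yaw -74.07145248320403 x axis [ 1.810e-02  9.000e-04 -9.998e-01] [ 0.29077842 -0.19334976 -0.06229274]
```

View pics/w9.png

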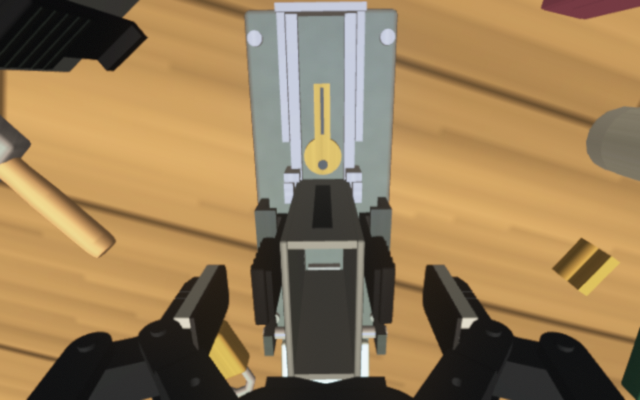

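Emit:
drive_tool(deltas="-0.2 0 -1 0 1 0 8.5;-0.1 0 -0.8 0 0 0 8.5;-0.1 0 -0.3 0 0 0 8.5;0 0 0 0 0 0 8.5")

```text
time_s: 7.9
tcp_pos: [0.6369, 0.1953, 0.0731]
eef_rot: [0.702, 0.098, -0.699, 0.098]
ft_force: [-0.3, -0.1, -0.7]
finger_gap: 0.0851
```

```bash
python3 shot.py w10
```

```text
7.9 [0.63686315 0.19528297 0.07306391] jaw yaw -74.0680218497303 x axis [ 0.0036  0.0015 -1.    ] [-0.26481443 -0.14196048 -0.65410073]
```

View pics/w10.png

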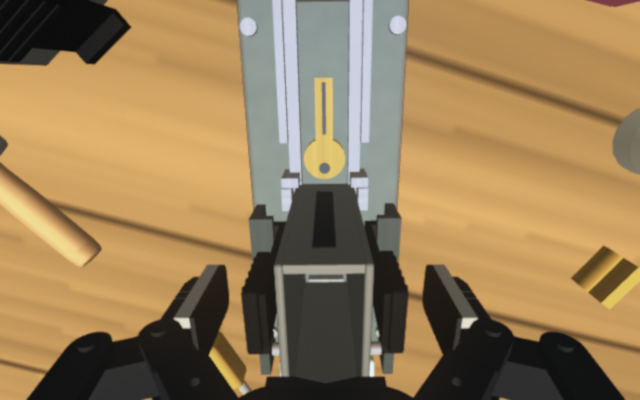

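Emit:
drive_tool(deltas="-0.1 0 0 0 0 0 6;0 0 0 0 0 0 6;0 0 0 0 0 0 6;0 0 0 0 0 0 5.6")

```text
time_s: 8.28
tcp_pos: [0.637, 0.1956, 0.0753]
eef_rot: [0.703, 0.098, -0.698, 0.098]
ft_force: [0.9, 0.6, -1.8]
finger_gap: 0.0561
```

Emit:
drive_tool(deltas="0 0 0 0 0 0 4;0 0 0 0 0 0 4;0 0 0 0 0 0 4;0 0 0 0 0 0 4")

```text
time_s: 8.62
tcp_pos: [0.638, 0.1958, 0.0783]
eef_rot: [0.704, 0.099, -0.696, 0.098]
ft_force: [0.3, -0.4, -1.9]
finger_gap: 0.0423
```

```bash
python3 shot.py w11
```

```text
8.6167 [0.6380091  0.19582834 0.07832234] jaw yaw -74.029765778596 x axis [ 0.0105  0.0023 -0.9999] [ 0.3069253  -0.3829786  -1.92861791]
```

View pics/w11.png

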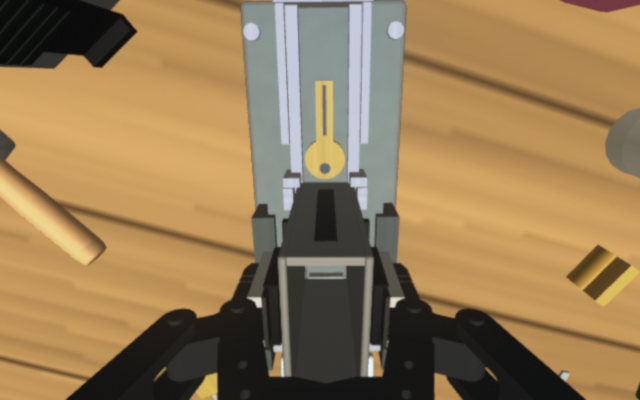

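Emit:
drive_tool(deltas="0 0 -0.1 0 0 0 4")

```text
time_s: 8.75
tcp_pos: [0.6379, 0.1958, 0.0778]
eef_rot: [0.704, 0.099, -0.697, 0.098]
ft_force: [-3.7, 0.1, 10.7]
finger_gap: 0.0427
```

```bash
python3 shot.py w12; python3 - <<'E'
from h import *
crop(cv2.imread('pics/w12.png')[:,:,::-1],200,160,250,240,2.4,'pics/cw12.png')
a=eyes.capture('scene');crop(a,310,210,110,110,5,'pics/cscene3.png')
E
```

```text
8.75 [0.63793927 0.19581897 0.07777564] jaw yaw -74.02986590019708 x axis [ 0.01    0.0023 -0.9999] [-3.7446636   0.05216446 10.74342907]
```

View pics/cw12.png

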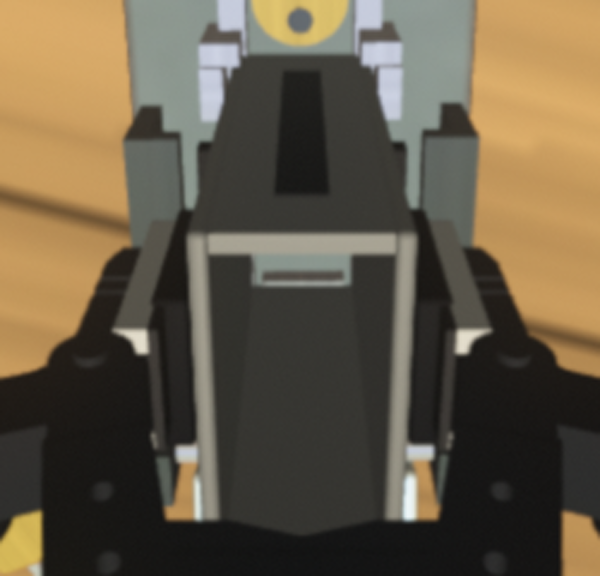

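View pics/cscene3.png

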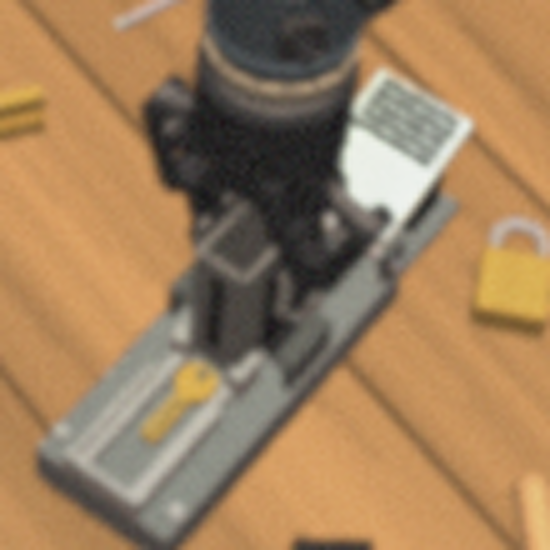

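Emit:
drive_tool(deltas="0 0 0 0 0 0 2;0 0 0 0 0 0 0")

```text
time_s: 9.02
tcp_pos: [0.6379, 0.1958, 0.0779]
eef_rot: [0.704, 0.099, -0.697, 0.098]
ft_force: [-0.9, -0.7, 1.0]
finger_gap: 0.0421
```

Emit:
drive_tool(deltas="0 0 0.3 0 0 0 0")

```text
time_s: 9.1
tcp_pos: [0.6372, 0.1957, 0.0799]
eef_rot: [0.703, 0.099, -0.697, 0.098]
ft_force: [-0.0, 0.0, -2.5]
finger_gap: 0.0426
```

Gap is steady at 42 mm, and the lift force is about −2.5 N, which is just the magazine's weight, so the hooks are clear. Lifting slowly and checking.

Emit:
drive_tool(deltas="0 0 0.5 0 0 0 0;0 0 0.6 0 0 0 0;0 0 0.7 0 0 0 0")

```text
time_s: 9.35
tcp_pos: [0.6355, 0.1954, 0.0965]
eef_rot: [0.701, 0.098, -0.699, 0.098]
ft_force: [0.4, -0.6, -1.4]
finger_gap: 0.0426
```

```bash
python3 shot.py w13; python3 - <<'E'
from h import *
a=eyes.capture('scene');crop(a,310,210,110,110,5,'pics/cscene4.png')
E
```

```text
9.35 [0.6354906  0.19538912 0.09649239] jaw yaw -74.04390119672371 x axis [ 0.003   0.0014 -1.    ] [ 0.42733492 -0.61846397 -1.39848147]
```

View pics/cscene4.png

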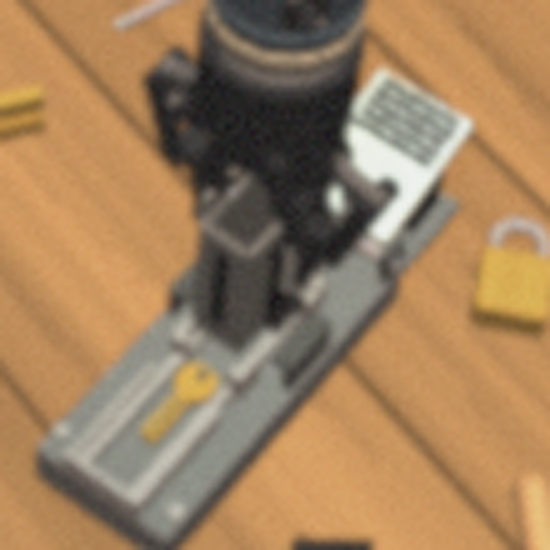

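View pics/w13.png

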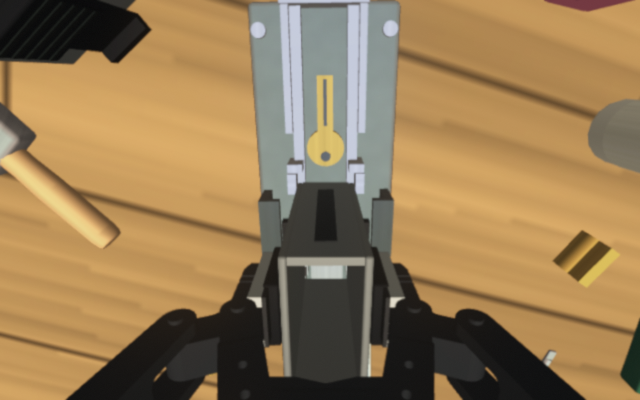

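The magazine is rising with the hand: its top is still at (282–372, 258) in the wrist image while the feeder recedes. Carrying on straight up.

Emit:
drive_tool(deltas="0 0 1 0 0 0 0;0 0 1 0 0 0 0;0 0 1 0 0 0 0;0.1 0 1 0 0 0 0;0.1 0 1 0 0 0 0")

```text
time_s: 9.87
tcp_pos: [0.6372, 0.1954, 0.1511]
eef_rot: [0.701, 0.098, -0.699, 0.098]
ft_force: [0.6, -0.7, -1.4]
finger_gap: 0.0422
```

Emit:
drive_tool(deltas="0.1 0 1 0 -0.3 0 0;0.1 0 1 0 -0.3 0 0;0.1 0 0.5 0 0 0 0;0 0 0.3 0 0 0 0;0 0 0 0 0 0 0")

```text
time_s: 10.28
tcp_pos: [0.6431, 0.1958, 0.1876]
eef_rot: [0.709, 0.098, -0.692, 0.098]
ft_force: [1.2, -0.2, -2.0]
finger_gap: 0.0425
```

```bash
python3 shot.py w14
```

```text
10.2833 [0.64314417 0.19575478 0.18764207] jaw yaw -74.04151283142123 x axis [ 0.0237  0.0026 -0.9997] [ 1.18793932 -0.16648588 -1.9795142 ]
```

Emit:
drive_tool(deltas="-0.3 0 0 0 0.7 0 0;-0.1 0 0 0 0 0 0;0 0 0 0 0 0 0;0 0 0 0 0 0 0")

```text
time_s: 10.67
tcp_pos: [0.6369, 0.1955, 0.1848]
eef_rot: [0.702, 0.099, -0.699, 0.098]
ft_force: [-0.0, 0.1, -1.3]
finger_gap: 0.0425
```

```bash
python3 shot.py w15; python3 - <<'E'
from h import *
a=eyes.capture('scene');crop(a,310,180,110,110,5,'pics/cscene5.png')
E
```

```text
10.6667 [0.63688921 0.19545337 0.1847706 ] jaw yaw -74.04039381273078 x axis [ 0.0044  0.0018 -1.    ] [-0.04668934  0.08249341 -1.31863738]
```

View pics/cscene5.png

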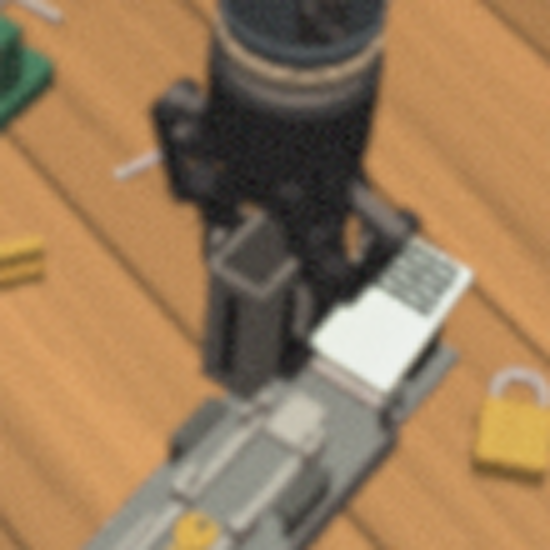

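View pics/w15.png

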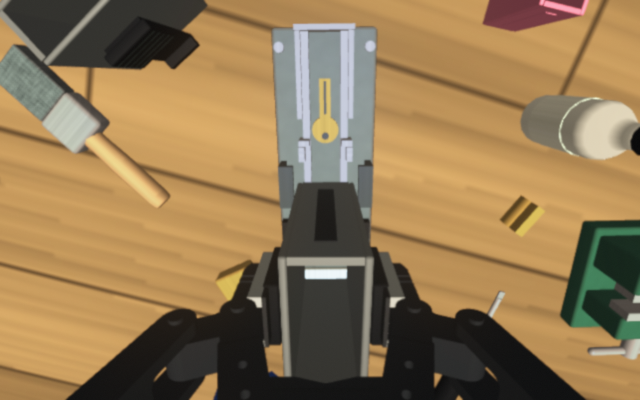

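Emit:
drive_tool(deltas="0 0 0 0 0 0 0;0 0 0 0 0 0 0;0 0 0 0 0 0 0")

```text
time_s: 11.02
tcp_pos: [0.6368, 0.1954, 0.1841]
eef_rot: [0.702, 0.099, -0.699, 0.098]
ft_force: [-0.4, 0.1, -1.9]
finger_gap: 0.0426
```

```bash
python3 shot.py w16; python3 - <<'E'
from h import *
o=get_obs();print(o['qd'].round(4),o['finger_gap'],o['tcp_pos'])
a,b=[cv2.imread(f'pics/{n}.png') for n in('w13','w16')]
s=np.s_[180:380,280:372];print('magazine patch diff w13-w16',np.abs(a[s].astype(int)-b[s]).mean())
E
```

```text
11.0167 [0.63679012 0.19540799 0.18413641] jaw yaw -74.04622952207356 x axis [ 0.0036  0.0017 -1.    ] [-0.39557793  0.14175711 -1.90152773]
[ 0.0004 -0.0012 -0.0017  0.0006 -0.0016  0.0001] 0.04231820899124213 [0.6367474  0.19539882 0.18410127]
magazine patch diff w13-w16 6.420815217391304
```

The arm is still and the grip is steady. Handing in.

```bash
python3 -c "
from station import env;print(env.job_done())"
```

```text
the job is handed in; nothing more can be done
None
```

The job is done and handed in at about 11 s. I pressed the pedal to its stop, let it come back up, then pinched the small grey magazine's catches and lifted it.

- **Pedal and blank:** The pedal reached its stop at z ≈ 0.044, where the force jumped to 15–19 N. The blank then measured about 62 mm along the outfeed. After release, the pedal's free edge matched its rest position to within 1 px.
- **Magazine:** It came up with no latch resistance, and the reading was about its own weight (−1.3 to −2.5 N). It is held about 106 mm above its seat. The tool is upright to about 0.2°, and the arm was still at the last check.
- **Disagreement:** The finger gap reads a steady 42.5 mm, where the text gives 48 mm across the pinched pads. I put this down to flex in the fingers or pads. I judged the catches to be fully in from the steady gap and the free lift, not by seeing them directly.
- **Drift:** While the fingers closed, the hand rose about 5 mm. The grip therefore sits slightly above the centre of the catch pads, but still on them.
- **Other things on the bench:** I never touched them, and those in view in the last pictures looked unmoved.

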